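Spin check of a cooling blower's impeller, with its spindle lock

ROBOT

A 6-joint arm with a two-finger parallel gripper is mounted at the origin on a cart in front of the work surface, level with it; the furniture and walls round the work are solid. World frame = base frame: x ahead of the robot, y to its left, z up, the work surface at z = 0. Lengths are in m, angles in rad, forces in N, time in s.
With the tool pointing down it reaches from about 0.325 to 0.9 m from the base axis. Payload 3.5 kg.
Tool frame: the origin (TCP) lies between the finger pads; the fingertips stand manip.tips_ahead ahead of it and the grasp point (between the pads) lies 2 mm behind it (manip.tips_ahead is the distance from the TCP to the fingertips, in m); z points along the fingers, y is the line along which they close (so a half turn about z gives the same grasp; the last joint's range is limited). The gripper opens to 85 mm and grips with 20 to 120 N. Pads are 22 mm wide; open, the fingers measure 114 mm over their backs; the gripper's body (76 mm by 85 mm) begins 54 mm behind the grasp point. The pads swing forward as they close: fully open they stand 13 mm farther back than shut.
Start: joints at [-1.437, 0.276, -0.026, 1.268, 0, 1.467], TCP at [0.147, -0.608, 0.248] pointing down, gripper open.
Joint ranges: [-3.12, 3.12], [-0.85, 1.88], [-1.08, 1.24], [-1.95, 2.15], [-1.57, 1.53], [-3.14, 3.14]. Speed limits (rad/s): [2.57, 2.57, 3.14, 3.14, 3.14, 3.14].

INTERFACE

Orientations are given as a unit quaternion [x, y, z, w].
In Python, from station import sensors, vision, manip, spotter gives the robot as it stands.
- The arm moves only by the tool apply_moves, never from a script. Its argument "steps" is one flat list of numbers, 7 for each row, row after row: the shift along the tool's x, y, z in units of 0.3 m (1.0 is 0.3 m), then the turn, a rotation vector about the tool's x, y, z in units of 60 degrees (1.0 is 60 degrees), then the opening, from 0 (shut) to 1 (fully open). In form: [x, y, z, rx, ry, rz, fingers, x, y, z, rx, ry, rz, fingers, ...]. A call has 1 to 20 rows; each row shifts and turns the commanded pose from where the row before left it, along the tool's axes as they then stand; what a row does not reach is not made up. A row lasts 1/10 s, in which the tool goes at most 50 mm and 8.59 degrees, less where a joint would pass 70% of its speed; a pose out of reach is approached as far as the arm can. A call with a number of a shift or a turn outside -1 to 1 is refused whole. A call with a gripper value outside its range is refused whole. The fingers move at their own pace and stop on an object; "newtons" is the grip in N (left out, the last holds). Time passes only in rows, so rows that do not move let the fingers close. It gives the time, the measured TCP pose, the force, the opening and the grip force at its end, in the units of the state.
- sensors.read_state(): the state, without advancing time (a new reading comes with each control period).
- vision.read_camera(name): name is "scene" or "top" or "wrist"; returns a dict with "pixels" (420x560x3 uint8, red, green, blue), "mtx" (3x3 intrinsics, pixels), "T" (4x4, takes a point from camera to world coordinates). Camera axes: x right, y down, z forward; pixel columns grow to the right and rows downward; lengths in m; the calibration is good to about 2 mm. The wrist camera is an equidistant fisheye: a pixel r from the principal point sees the ray r / f radians off the axis. A picture is of the moment at which its call begins. There is no depth.
- manip.sign_off(): hands the job in; it is judged then, once.
Trained networks look in a picture, given as the dict that the camera call returned (one of the last four; its "shot" number tells which), for a name from the list of things; names that differ only in an ending like _2 or _b are one class to them, and where a whole thing is asked for, a point or a joint stands for the part that bears it (a point fixed in the world has none). Each returns a list of dicts, best first, with "conf" (0 to 1); they miss things now and then, are a little off and sometimes report something else, mostly with a low value. They report only what shows in the picture. A call takes as long as a camera call.
- spotter.look_for(query, picture): "at" ([column, row] in pixels, amid what is visible of it).
- spotter.cut_out(query, picture): "mask" (420x560 bool, what is visible of it) and "at" ([column, row] in pixels, amid what is visible of it).
- spotter.landmark_of(query, picture): "at" ([column, row] in pixels: a listed point, or the origin of a listed thing).
The state is a dict: "clock": time; "joint_pos": joint angles; "qvel": joint speeds; "effort": joint torques, N m; "ee_pos": TCP position; "eef_rot": TCP orientation; "wrist_force": force on the tool from outside, world axes, zero at the start; "ft_torque": the same for the moment, N m; "gripper_width": opening from 0.0 (shut) to 1.0 (fully open); "finger_force": force on a finger pad.
Only numpy, scipy, OpenCV 4.12 (cv2) and the standard library are available. Lean on these libraries where they do the work, as an engineer would, in place of code of your own. Each camera call takes 0.05 s, during which the arm holds its last target. There are 200 camera calls.

TASK

Check that the blower's impeller turns freely: pull the black knob of its spindle lock straight up until it stays out by itself, then flick the blades so that the impeller runs on by itself for at least two seconds after you have taken your hand away. When it has come to rest with the lock still out, push the knob down off its detent and, if the pin has not yet found a slot, turn the impeller slowly by a blade until the pin drops fully home and locks it again. Leave the inlet cover, the screw bin, the hex key and the screwdriver where they lie.

Things in the scene. Friction and masses are not known exactly. Their poses are not given: they have to be found in the camera images.
- blower: fixed blower stand: round grey base 170 mm across, dark motor, impeller on a vertical axis. Origin on that axis at bench height, z up. At +y the lock's bracket (post 86 to 100 mm out; arm over the rim, 105 mm high with its bush). Curved housing wall 78 to 85 mm out, 85 mm high, from +x to 60 degrees towards +y. The -y side is open: a finger can sweep along x at y = -36 mm, x = 90 to -90 mm
- impeller: metal impeller: round plate 149 mm across, top 67 mm above the bench; hub up to 38 mm across, nut on top; five thin straight radial blades every 72 degrees, from the hub to 50 mm out, 67 to 99 mm above the bench, with room between them for a finger from above. Five 11 mm slots in the rim midway between blades. Origin on the axis, 15 mm above the bench; at joint 0 a slot points along the blower's +y, a blade along -y
- impeller_turn (a joint): turn of the impeller, rad, counter-clockwise from above positive, no stops; about 0 at the start, where the lock holds it with 0.02 rad of play. It can be locked at every multiple of 72 degrees (1.257 rad). Unlocked it runs lightly: flicked to 5 rad/s it runs on for about 5 s. Push a blade on its flat side: met end-on, a blade jams
- impeller_top (a point): point on the impeller's axis at the height of the blades' upper edges, 99 mm above the bench
- lock: spindle lock: vertical steel pin 8 mm thick in the bracket's arm, 67 mm from the axis in the blower's +y direction, with a round black pull knob on top. Origin at the pin's lower end, 58.5 mm above the bench when home in a slot; z up
- lock_pull (a joint): pull of the lock, m: 0 home in a slot, 0.017 fully out. Pulling it over the ball detent at 0.0135 takes about 10 N; then it stays out at 0.017 by itself. Pushed down past 0.0135 (2 to 3 N) it snaps down: to about 0.008, the tip riding on the plate, or to 0 if a slot is under it. Riding, the impeller turns with a few N at a blade until a slot comes, where the pin drops home and it stops dead
- knob_grip (a point): middle of the black knob's gripping part, on its axis: 28 mm across, from 5 mm below to 5 mm above this point; the domed top is 11 mm above it. It is 124.5 mm above the bench when the lock is home and 17 mm higher when it is out
- inlet_cover: the blower's inlet cover lying on the bench: a round steel ring with a raised mouth, 170 mm across, 18 mm high; origin under its centre; to be left alone
- screw_bin: small open black parts bin with screws, 106 x 72 x 42 mm; origin under its centre; to be left alone
- hex_key: black hex key, 82 x 26 x 5 mm, lying on the bench; to be left alone
- driver: screwdriver with a grey handle, 150 mm long, 18 mm high, lying on the bench; to be left alone

How it is judged:
On the way, in this order (a step that is already met when the one before it is completed fails the run):
1. the lock is pulled out to its detent (over 14.5 mm) and stays there with nobody touching it (value of joint lock_pull above 0.0145 m and contact force between each of the fingers, the arm and lock below 0.3 N), for 0.3 s.
2. the impeller runs on by itself, touched by nothing, at over 0.3 rad/s for 2 s, the lock out (value of joint lock_pull above 0.0145 m and (velocity of joint impeller_turn above 0.3 rad/s or velocity of joint impeller_turn below -0.3 rad/s) and contact force between anything else and impeller below 0.05 N), for 2 s.
3. the impeller has come to rest with the lock still out (value of joint lock_pull above 0.0145 m and velocity of joint impeller_turn between -0.15 and 0.15 rad/s), for 0.2 s.
At the end, for the whole second after the job is handed in: the lock's pin is fully home in a slot of the impeller (within 2 mm) and the impeller stands still (under 0.1 rad/s) (value of joint lock_pull below 0.002 m and velocity of joint impeller_turn between -0.1 and 0.1 rad/s); the robot touches nothing.
It fails at once if the lock is let in on an impeller turning faster than 5 rad/s (value of joint lock_pull below 0.0095 m and (velocity of joint impeller_turn above 5 rad/s or velocity of joint impeller_turn below -5 rad/s)).
It fails at once if the inlet cover is pushed more than 20 mm away (distance of inlet_cover from where it was at the start of the episode above 0.02 m).
It fails at once if the screw bin is pushed more than 20 mm away (distance of screw_bin from where it was at the start of the episode above 0.02 m).
It fails at once if the hex key is pushed more than 20 mm away (distance of hex_key from where it was at the start of the episode above 0.02 m).
It fails at once if the driver is pushed more than 20 mm away (distance of driver from where it was at the start of the episode above 0.02 m).
It also fails if it takes over 72 s, if anything falls off the work surface, if the arm or the gripper's body presses on something with over 40 N, if the wrist force passes 120 N, or if a joint passes its speed limit or range.

## Working session

There is one attempt and no reset: what is moved stays moved. The work goes in short steps, Python scripts to look and compute and a tool call to move; the robot and the scene stay as the last step left them, time stands still between calls to the robot, and variables do not carry over. Pictures are saved under pics/ and viewed, at most 10 in all, crops included, and the job is handed in when it is done.

Besides the shell and the picture viewer there is one more tool, called after "Call:" in YAML: its name, and indented under it one key for each argument. apply_moves: Moves the arm, as the interface text tells. Its arguments: {"type":"object","properties":{"steps":{"type":"array"},"newtons":{"type":"number"}},"required":["steps"]}

```bash
mkdir -p pics
cat > h.py <<'E'
import numpy as np,cv2
from scipy.spatial.transform import Rotation as R
from station import sensors,vision,manip,spotter
def ray(p,uv):
    K=p["mtx"];d=np.array([(uv[0]-K[0][2])/K[0][0],(uv[1]-K[1][2])/K[1][1],1.])
    T=np.array(p["T"]);return T[:3,3],T[:3,:3]@d
def atz(p,uv,z):
    o,d=ray(p,uv);return o+d*(z-o[2])/d[2]
def proj(p,P):
    T=np.linalg.inv(np.array(p["T"]));c=T[:3,:3]@np.array(P)+T[:3,3];u=np.array(p["mtx"])@c;return u[:2]/u[2]
E
python3 - <<'E'
from h import *
ps={n:vision.read_camera(n) for n in("scene","top")}
for n,p in ps.items():
    cv2.imwrite(f"pics/{n}0.png",p["pixels"][:,:,::-1])
    for q,z in(("knob_grip",.1245),("impeller_top",.099),("blower",0),("lock",.0585),("impeller",.015),("inlet_cover",0),("screw_bin",0),("hex_key",0),("driver",0)):
        for r in spotter.landmark_of(q,p)[:2]: print(n,q,np.round(r["at"]),round(r["conf"],2),atz(p,r["at"],z).round(4))
s=sensors.read_state();print(s, manip.tips_ahead)
E
```

```text
scene knob_grip [286. 273.] 0.81 [ 0.4233 -0.0461  0.1245]
scene impeller_top [319. 261.] 0.86 [ 0.4908 -0.0365  0.099 ]
scene blower [318. 296.] 0.98 [ 0.4908 -0.0494  0.    ]
scene lock [287. 294.] 0.66 [ 0.4271 -0.0474  0.0585]
scene impeller [318. 287.] 0.91 [ 0.4953 -0.0399  0.015 ]
scene screw_bin [235. 232.] 0.61 [0.42   0.1487 0.    ]
scene hex_key [246. 277.] 0.44 [0.3936 0.0462 0.    ]
scene driver [272. 337.] 0.78 [ 0.3818 -0.0783  0.    ]
scene driver [237. 235.] 0.18 [0.4198 0.1395 0.    ]
top knob_grip [361. 240.] 0.44 [ 0.4278 -0.0484  0.1245]
top blower [348. 208.] 0.7 [ 0.4975 -0.0413  0.    ]
top lock [353. 241.] 0.5 [ 0.4269 -0.044   0.0585]
top impeller [352. 210.] 0.92 [ 0.4932 -0.0475  0.015 ]
top screw_bin [263. 247.] 0.7 [0.4124 0.1401 0.    ]
top hex_key [307. 259.] 0.62 [0.3886 0.0459 0.    ]
top driver [354. 210.] 0.6 [ 0.4949 -0.056   0.    ]
top driver [364. 261.] 0.5 [ 0.3855 -0.0766  0.    ]
{'clock': 1.0, 'joint_pos': array([-1.43741844e+00,  2.76425487e-01, -2.63854837e-02,  1.26799602e+00,
       -1.64105736e-05,  1.46743662e+00]), 'qvel': array([-0.00123686, -0.0002554 ,  0.00024789,  0.00099509, -0.00139153,
        0.00152851]), 'effort': array([-1.54490721e-03, -4.45502543e+01,  2.95572639e+01,  9.27032488e-04,
       -8.88023214e-05,  2.61061743e-06]), 'ee_pos': array([ 0.14659404, -0.60757148,  0.2483043 ]), 'eef_rot': array([ 9.93002590e-01,  1.18092575e-01, -8.28437255e-06, -5.20721712e-06]), 'wrist_force': array([0.35116466, 0.03461946, 0.3953178 ]), 'ft_torque': array([ 0.04622141,  0.00055076, -0.02510902]), 'finger_force': 0.0, 'gripper_width': 0.9975477358800295} 0.017
```

```bash
python3 -c "
import cv2
a=cv2.imread('pics/scene0.png')[180:390,160:440];b=cv2.imread('pics/top0.png')[120:330,220:500]
cv2.imwrite('pics/c0.png',cv2.hconcat([cv2.resize(a,None,fx=1.42,fy=1.42*1,interpolation=2),cv2.resize(b,None,fx=1.42,fy=1.42,interpolation=2)]))"
```

```text
(no output)
```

View pics/c0.png

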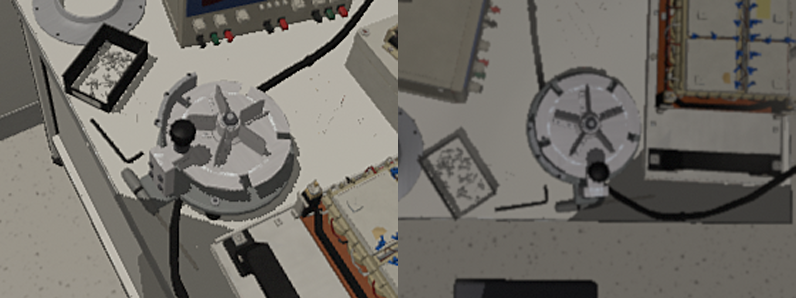

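The scene crop shows the black knob at about (182,132) and the impeller with five blades. The lock is on the robot's side of the blower, so blower +y points along world -x. A rack box stands close on the right, with its corner at about (212,243), so I'll check its height and refine the axis.

```bash
cat >> h.py <<'E'
def tri(a,b):
    (o1,d1),(o2,d2)=a,b;d1=d1/np.linalg.norm(d1);d2=d2/np.linalg.norm(d2)
    A=np.stack([d1,-d2],1);t=np.linalg.lstsq(A,o2-o1,rcond=None)[0]
    p,q=o1+d1*t[0],o2+d2*t[1];return (p+q)/2,np.linalg.norm(p-q)
def loc(dp):  # world shift -> tool units of .3 m
    s=sensors.read_state();return R.from_quat(s["eef_rot"]).inv().apply(dp)/.3
E
python3 - <<'E'
from h import *
ps=vision.read_camera("scene");pt=vision.read_camera("top")
for n,a,b in(("knob",(286,273),(361,240)),("boxcorner",(309,351),(394,250)),("panelcorner",(375,314),(404,194))):
    print(n,*tri(ray(ps,a),ray(pt,b)))
s=sensors.read_state()
for t in([.426,-.047,.20],[.426,-.047,.31]): print(loc(np.array(t)-s["ee_pos"]))
print([proj(pt,[.426,-.047,.1245]),proj(ps,[.426,-.047,.1245])])
E
```

```text
knob [ 0.42480021 -0.04739996  0.12665688] 0.004732743854407526
boxcorner [ 0.41354157 -0.13609862  0.026489  ] 0.009311516566959194
panelcorner [ 0.52536563 -0.14647277  0.07045033] 0.008352083987726999
[ 1.34369982 -1.59792577  0.16100695]
[ 1.34369348 -1.59792521 -0.20565971]
[array([360.0779255 , 240.53328084]), array([288.03861864, 273.06123412])]
```

Call:
apply_moves:
  steps: [0.09, -0.107, -0.05, 0, 0, 0, 1, 0.09, -0.107, -0.05, 0, 0, 0, 1, 0.09, -0.107, -0.05, 0, 0, 0, 1, 0.09, -0.107, 0, 0, 0, 0, 1, 0.09, -0.107, 0, 0, 0, 0, 1, 0.09, -0.107, 0, 0, 0, 0, 1, 0.09, -0.107, 0, 0, 0, 0, 1, 0.09, -0.107, 0, 0, 0, 0, 1, 0.09, -0.107, 0, 0, 0, 0, 1, 0.09, -0.107, 0, 0, 0, 0, 1, 0.09, -0.107, 0, 0, 0, 0, 1, 0.09, -0.107, 0, 0, 0, 0, 1, 0.09, -0.107, 0.05, 0, 0, 0, 1, 0.09, -0.107, 0.1, 0, 0, 0, 1, 0.08, -0.1, 0.1, 0, 0, 0, 1, 0, 0, 0, 0, 0, 0, 1, 0, 0, 0, 0, 0, 0, 1]
  newtons: 50

```text
clock: 2.8
ee_pos: [0.4239, -0.0475, 0.2186]
eef_rot: [0.993, 0.119, -0.001, -0.0]
wrist_force: [0.0, -0.0, -1.5]
gripper_width: 1.002
finger_force: 0.0
```

```bash
cat >> h.py <<'E'
def wray(p,uv):
    K=np.array(p["mtx"]);d=np.array([(uv[0]-K[0,2])/K[0,0],(uv[1]-K[1,2])/K[1,1]]);r=np.hypot(*d)
    v=np.r_[d/max(r,1e-9)*np.sin(r),np.cos(r)];T=np.array(p["T"]);return T[:3,3],T[:3,:3]@v
def watz(p,uv,z):
    o,d=wray(p,uv);return o+d*(z-o[2])/d[2]
E
python3 - <<'E'
from h import *
p=vision.read_camera("wrist");cv2.imwrite("pics/w1.png",p["pixels"][:,:,::-1])
s=sensors.read_state();print(s["clock"],s["ee_pos"],s["eef_rot"],s["joint_pos"])
for q,z in(("knob_grip",.1245),("impeller_top",.099),("blower",0),("lock",.0585)):
    for r in spotter.landmark_of(q,p)[:2]: print(q,np.round(r["at"]),r["conf"],watz(p,r["at"],z))
E
```

```text
2.85 [ 0.42445986 -0.04844873  0.21953288] [9.92956872e-01 1.18476053e-01 4.62711368e-06 2.73766345e-04] [-2.64879877e-01 -6.10002126e-02 -4.68407006e-01  1.16317601e+00
 -5.04268884e-04  2.63920274e+00]
knob_grip [283. 208.] 0.98 [ 0.42875214 -0.04962317  0.1245    ]
impeller_top [297. 112.] 0.68 [ 0.49569016 -0.04420173  0.099     ]
blower [291. 110.] 0.86 [ 0.49575068 -0.04381207  0.        ]
lock [290. 110.] 0.7 [ 0.49564678 -0.04085705  0.0585    ]
lock [279. 190.] 0.58 [ 0.42370073 -0.04804465  0.0585    ]
```

View pics/w1.png

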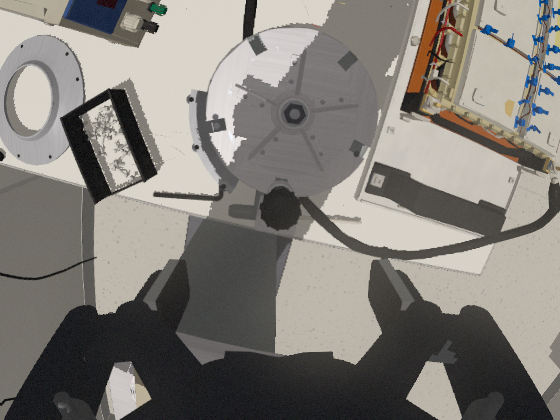

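Knob seen at (281,208), impeller axis at (296,112), and the blower -y blade points up in the image, away from the robot. The knob is at about (0.427,-0.049), so I'll descend and grip it.

Call:
apply_moves:
  steps: [0.008, 0.004, 0.07, 0, 0, 0, 1, 0, 0, 0.07, 0, 0, 0, 1, 0, 0, 0.07, 0, 0, 0, 1, 0, 0, 0.06, 0, 0, 0, 1, 0, 0, 0.035, 0, 0, 0, 1, 0, 0, 0, 0, 0, 0, 1, 0, 0, 0, 0, 0, 0, 0, 0, 0, 0, 0, 0, 0, 0, 0, 0, 0, 0, 0, 0, 0, 0, 0, 0, 0, 0, 0, 0, 0, 0, 0, 0, 0, 0, 0, 0, 0, 0, 0, 0, 0, 0]
  newtons: 50

```text
clock: 4.25
ee_pos: [0.4274, -0.048, 0.1288]
eef_rot: [0.993, 0.118, 0.001, -0.001]
wrist_force: [-1.7, 3.7, 6.2]
gripper_width: 0.303
finger_force: 48.8
```

Call:
apply_moves:
  steps: [0, 0, -0.015, 0, 0, 0, 0, 0, 0, -0.015, 0, 0, 0, 0, 0, 0, -0.015, 0, 0, 0, 0, 0, 0, -0.015, 0, 0, 0, 0, 0, 0, 0, 0, 0, 0, 0, 0, 0, 0, 0, 0, 0, 0]

```text
clock: 4.85
ee_pos: [0.4273, -0.0481, 0.1459]
eef_rot: [0.993, 0.118, 0.001, -0.001]
wrist_force: [2.4, 4.3, -3.2]
gripper_width: 0.306
finger_force: 50.5
```

Call:
apply_moves:
  steps: [0, 0, 0, 0, 0, 0, 1, 0, 0, 0, 0, 0, 0, 1, 0, 0, 0, 0, 0, 0, 1, 0, 0, 0, 0, 0, 0, 1, 0, 0, 0, 0, 0, 0, 1, 0, 0, -0.05, 0, 0, 0, 1, 0, 0, -0.08, 0, 0, 0, 1, 0, 0, -0.08, 0, 0, 0, 1, 0, 0, 0, 0, 0, 0, 0.5, 0, 0, 0, 0, 0, 0, 0]

```text
clock: 5.85
ee_pos: [0.4273, -0.0492, 0.2091]
eef_rot: [0.993, 0.118, 0.001, 0.0]
wrist_force: [0.2, 0.3, -0.2]
gripper_width: 0.69
finger_force: 0.0
```

Run:
```python
from h import *
p=vision.read_camera("wrist");cv2.imwrite("pics/w2.png",p["pixels"][:,:,::-1])
q=vision.read_camera("scene")
s=sensors.read_state();print(s["clock"],s["ee_pos"],s["wrist_force"])
for r in spotter.landmark_of("knob_grip",q)[:1]: print(r["at"],proj(q,[.427,-.049,.1245]),proj(q,[.427,-.049,.1415]))
for k,z in(("knob_grip",.1415),("impeller_top",.099)):
    for r in spotter.landmark_of(k,p)[:1]: print(k,np.round(r["at"]),r["conf"],watz(p,r["at"],z))
a=q["pixels"][180:390,160:440,::-1];b=p["pixels"][0:300,150:450,::-1]
cv2.imwrite("pics/c2.png",cv2.hconcat([cv2.resize(a,(400,300)),b]))
# target: x_b=58,y_b=-36
ax=np.array([.4945,-.043]);yb=np.array([-.996,-.088]);xb=np.array([yb[1],-yb[0]])
for X in(58,-58):
    t=ax+xb*X/1000-yb*.036;print(X,t,loc(np.r_[t,.2]-s["ee_pos"]))
print("sweep dir", loc(np.r_[-xb,0])*.3)
```

```text
5.95 [ 0.42616085 -0.04882271  0.2077104 ] [-0.15264262 -0.04165891  0.22506223]
[286.2, 270.2] [289.23099963 273.79516937] [289.62574782 267.91167889]
knob_grip [292. 114.] 0.66 [ 0.49814852 -0.04066953  0.1415    ]
impeller_top [292. 116.] 0.81 [ 0.49649949 -0.04315173  0.099     ]
58 [0.525252 0.017936] [ 0.37333696 -0.1388216   0.02506832]
-58 [ 0.53546 -0.0976 ] [0.31608476 0.24353599 0.02477386]
sweep dir [-1.48066046e-01  9.88855837e-01 -7.61539197e-04]
```

View pics/c2.png

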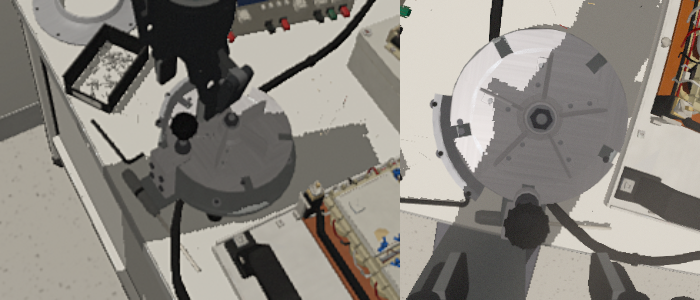

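The knob stays out, with its stem visible below it at (183,147). Next I'll put the shut fingers down on the left of the far blade.

Call:
apply_moves:
  steps: [0.12, -0.045, 0, 0, 0, 0, 0, 0.12, -0.045, 0, 0, 0, 0, 0, 0.12, -0.045, 0, 0, 0, 0, 0, 0.013, -0.004, 0.08, 0, 0, 0, 0, 0, 0, 0.12, 0, 0, 0, 0, 0, 0, 0.12, 0, 0, 0, 0, 0, 0, 0.049, 0, 0, 0, 0, 0, 0, 0, 0, 0, 0, 0, 0, 0, 0, 0, 0, 0, 0]

```text
clock: 7.0
ee_pos: [0.5258, 0.0178, 0.0978]
eef_rot: [0.993, 0.118, -0.001, -0.0]
wrist_force: [-0.3, -0.3, 0.4]
gripper_width: -0.001
finger_force: 0.0
```

Call:
apply_moves:
  steps: [-0.006, 0.04, 0, 0, 0, 0, 0, -0.011, 0.0725, 0, 0, 0, 0, 0, -0.011, 0.0725, 0, 0, 0, 0, 0, -0.011, 0.0725, 0, 0, 0, 0, 0, -0.011, 0.0725, 0, 0, 0, 0, 0, -0.008, 0.05, -0.06, 0, 0, 0, 0, 0, 0, -0.12, 0, 0, 0, 0, 0, 0, -0.12, 0, 0, 0, 0, 0, 0, -0.06, 0, 0, 0, 0]

```text
clock: 7.9
ee_pos: [0.5384, -0.0991, 0.2115]
eef_rot: [0.993, 0.118, 0.004, 0.002]
wrist_force: [0.3, -1.5, -0.2]
gripper_width: -0.001
finger_force: 0.0
```

Run:
```python
from h import *
s=sensors.read_state();print(s["clock"],s["ee_pos"])
im=[]
for i in range(3):
    p=vision.read_camera("wrist");im.append(p["pixels"][:,:,::-1])
cv2.imwrite("pics/c3.png",cv2.hconcat([cv2.resize(i[:280,60:420],(266,207)) for i in im]))
```

```text
7.9 [ 0.53839166 -0.09912562  0.21149259]
```

View pics/c3.png

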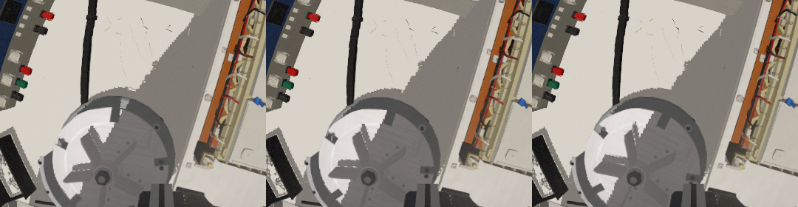

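The impeller spins: the slots shift between frames. I'll move over the knob, well above it, and wait.

Call:
apply_moves:
  steps: [-0.08, -0.062, 0, 0, 0, 0, 0, -0.08, -0.062, 0, 0, 0, 0, 0, -0.08, -0.062, 0, 0, 0, 0, 0, -0.08, -0.063, 0, 0, 0, 0, 0, 0, 0, 0, 0, 0, 0, 0, 0, 0, 0, 0, 0, 0, 0, 0, 0, 0, 0, 0, 0, 0, 0, 0, 0, 0, 0, 0, 0, 0, 0, 0, 0, 0, 0, 0, 0, 0, 0, 0, 0, 0, 0, 0, 0, 0, 0, 0, 0, 0, 0, 0, 0, 0, 0, 0, 0, 0, 0, 0, 0, 0, 0, 0, 0, 0, 0, 0, 0, 0, 0, 0, 0, 0, 0, 0, 0, 0, 0, 0, 0, 0, 0, 0, 0, 0, 0, 0, 0, 0, 0, 0, 0, 0, 0, 0, 0, 0, 0, 0, 0, 0, 0, 0, 0, 0, 0, 0, 0, 0, 0, 0, 0]

```text
clock: 10.05
ee_pos: [0.425, -0.047, 0.206]
eef_rot: [0.993, 0.118, 0.0, -0.0]
wrist_force: [0.2, 0.5, -0.3]
gripper_width: 0.003
finger_force: 0.0
```

Call:
apply_moves:
  steps: [0, 0, 0, 0, 0, 0, 0, 0, 0, 0, 0, 0, 0, 0, 0, 0, 0, 0, 0, 0, 0, 0, 0, 0, 0, 0, 0, 0, 0, 0, 0, 0, 0, 0, 0, 0, 0, 0, 0, 0, 0, 0, 0, 0, 0, 0, 0, 0, 0, 0, 0, 0, 0, 0, 0, 0, 0, 0, 0, 0, 0, 0, 0, 0, 0, 0, 0, 0, 0, 0, 0, 0, 0, 0, 0, 0, 0, 0, 0, 0, 0, 0, 0, 0, 0, 0, 0, 0, 0, 0, 0, 0, 0, 0, 0, 0, 0, 0, 0, 0, 0, 0, 0, 0, 0, 0, 0, 0, 0, 0, 0, 0, 0, 0, 0, 0, 0, 0, 0, 0, 0, 0, 0, 0, 0, 0, 0, 0, 0, 0, 0, 0, 0, 0, 0, 0, 0, 0, 0, 0]

```text
clock: 12.05
ee_pos: [0.4249, -0.047, 0.206]
eef_rot: [0.993, 0.118, -0.0, -0.0]
wrist_force: [-0.2, 0.2, -0.8]
gripper_width: -0.003
finger_force: 0.0
```

Call:
apply_moves:
  steps: [0, 0, 0, 0, 0, 0, 0, 0, 0, 0, 0, 0, 0, 0, 0, 0, 0, 0, 0, 0, 0, 0, 0, 0, 0, 0, 0, 0, 0, 0, 0, 0, 0, 0, 0, 0, 0, 0, 0, 0, 0, 0, 0, 0, 0, 0, 0, 0, 0, 0, 0, 0, 0, 0, 0, 0, 0, 0, 0, 0, 0, 0, 0, 0, 0, 0, 0, 0, 0, 0, 0, 0, 0, 0, 0, 0, 0, 0, 0, 0, 0, 0, 0, 0, 0, 0, 0, 0, 0, 0, 0, 0, 0, 0, 0, 0, 0, 0, 0, 0, 0, 0, 0, 0, 0, 0, 0, 0, 0, 0, 0, 0, 0, 0, 0, 0, 0, 0, 0, 0, 0, 0, 0, 0, 0, 0, 0, 0, 0, 0, 0, 0, 0, 0, 0, 0, 0, 0, 0, 0]

```text
clock: 14.05
ee_pos: [0.425, -0.047, 0.206]
eef_rot: [0.993, 0.118, 0.0, 0.0]
wrist_force: [0.4, 0.1, 0.1]
gripper_width: -0.001
finger_force: 0.0
```

```bash
cat > look.py <<'E'
import sys
from h import *
n=int(sys.argv[1]);im=[]
for i in range(n): im.append(vision.read_camera("wrist"))
print([round(float(np.abs(im[i]["pixels"][:200,200:400].astype(int)-im[0]["pixels"][:200,200:400]).mean()),2) for i in range(n)])
s=sensors.read_state();print(s["clock"],s["ee_pos"],s["wrist_force"])
cv2.imwrite(sys.argv[2],cv2.resize(im[-1]["pixels"][0:300,120:460,::-1],None,fx=1.7,fy=1.7))
p=im[-1]
for k,z in(("impeller_top",.099),):
    for r in spotter.landmark_of(k,p)[:1]: print(k,np.round(r["at"]),r["conf"],watz(p,r["at"],z))
E
python3 look.py 5 pics/w4.png
```

```text
[0.0, 1.71, 1.68, 1.65, 1.66]
14.3 [ 0.42494614 -0.04698673  0.20601048] [-0.20034226  0.31877297 -0.10794653]
impeller_top [294. 112.] 0.95 [ 0.49658152 -0.04145098  0.099     ]
```

View pics/w4.png

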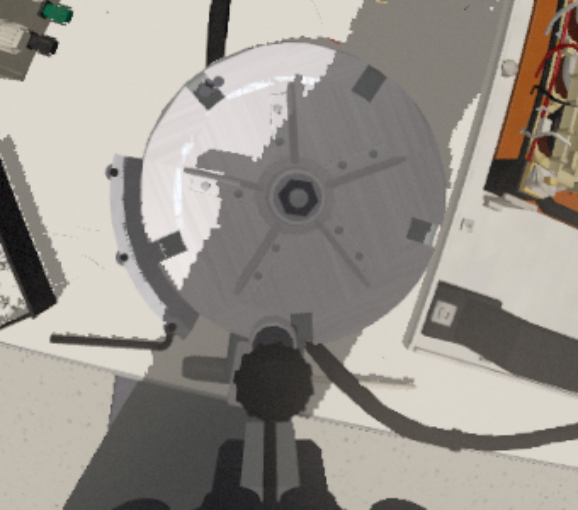

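The impeller looks at rest, with a slot about 12° short of the pin at image (300,325). Before going on I'll check the flick speed from the saved frames.

Run:
```python
import cv2,numpy as np
im=cv2.imread('pics/c3.png',0).astype(np.float32)
c=[(102,177),(368,177),(634,177)]
pol=[]
for x,y in c:
    P=cv2.warpPolar(im,(80,360),(x,y),80,cv2.WARP_POLAR_LINEAR)
    pol.append(P)
# upper half, blade radii 18..36 ; local-contrast
th=np.r_[190:330]
f=[cv2.Laplacian(cv2.GaussianBlur(p,(0,0),2),cv2.CV_32F)[:,18:64] for p in pol]
g=[np.clip(x,-3,3) for x in f]
for a,b in((0,1),(1,2),(0,2)):
    s=[(round(float(np.corrcoef(g[a][(th-d)%360].ravel(),g[b][th].ravel())[0,1]),3),d) for d in range(-40,41)]
    print(a,b,sorted(s)[::-1][:8])
```

```text
0 1 [(0.554, 8), (0.549, 7), (0.502, 9), (0.49, 6), (0.42, 10), (0.406, 5), (0.33, 11), (0.318, 4)]
1 2 [(0.491, 8), (0.479, 7), (0.45, 9), (0.419, 6), (0.372, 10), (0.327, 5), (0.281, 11), (0.237, 4)]
0 2 [(0.24, 16), (0.228, 17), (0.226, 15), (0.207, 0), (0.194, 18), (0.192, 1), (0.19, -1), (0.186, 14)]
```

About 2.7 rad/s at release is marginal for two seconds. I'll flick again, harder.

Call:
apply_moves:
  steps: [0.12, -0.044, 0, 0, 0, 0, 0, 0.12, -0.044, 0, 0, 0, 0, 0, 0.12, -0.044, 0, 0, 0, 0, 0, 0.016, 0, 0.08, 0, 0, 0, 0, 0, 0, 0.12, 0, 0, 0, 0, 0, 0, 0.12, 0, 0, 0, 0, 0, 0, 0.043, 0, 0, 0, 0, 0, 0, 0, 0, 0, 0, 0, 0, 0, 0, 0, 0, 0, 0]

```text
clock: 15.25
ee_pos: [0.5262, 0.0178, 0.0982]
eef_rot: [0.993, 0.118, 0.001, 0.0]
wrist_force: [-0.2, -0.6, -0.0]
gripper_width: -0.003
finger_force: 0.0
```

Call:
apply_moves:
  steps: [-0.009, 0.058, 0, 0, 0, 0, 0, -0.017, 0.115, 0, 0, 0, 0, 0, -0.017, 0.115, 0, 0, 0, 0, 0, -0.017, 0.115, 0, 0, 0, 0, 0, 0, 0, -0.12, 0, 0, 0, 0, 0, 0, -0.12, 0, 0, 0, 0, 0, 0, -0.12, 0, 0, 0, 0]

```text
clock: 15.95
ee_pos: [0.5373, -0.1048, 0.2091]
eef_rot: [0.993, 0.118, 0.002, 0.001]
wrist_force: [0.2, 0.7, -0.1]
gripper_width: -0.001
finger_force: 0.0
```

```bash
cat > spin.py <<'E'
from h import *
g=[];P=[]
s=sensors.read_state();print(s["clock"],s["ee_pos"])
for i in range(3): P.append(vision.read_camera("wrist"))
r=spotter.landmark_of("impeller_top",P[-1])[0];print(r)
for p in P:
    im=cv2.cvtColor(p["pixels"],cv2.COLOR_RGB2GRAY).astype(np.float32)
    q=cv2.warpPolar(im,(80,360),tuple(map(float,r["at"])),80,cv2.WARP_POLAR_LINEAR)
    g.append(np.clip(cv2.Laplacian(cv2.GaussianBlur(q,(0,0),2),cv2.CV_32F)[:,15:55],-3,3))
th=np.r_[180:360]
for a,b in((0,1),(1,2)):
    print(sorted([(round(float(np.corrcoef(g[a][(th-d)%360].ravel(),g[b][th].ravel())[0,1]),3),d) for d in range(-36,37)])[::-1][:3])
E
python3 spin.py
```

```text
15.95 [ 0.53726469 -0.10477494  0.20905825]
{'at': [189.9, 242.8], 'conf': 0.94}
[(0.418, 18), (0.411, 17), (0.374, 19)]
[(0.322, 15), (0.294, 14), (0.29, 16)]
```

That gives about 5.6 rad/s. I'll return over the knob and wait.

Call:
apply_moves:
  steps: [-0.08, -0.065, 0, 0, 0, 0, 0, -0.08, -0.065, 0, 0, 0, 0, 0, -0.08, -0.065, 0, 0, 0, 0, 0, -0.07, -0.065, 0, 0, 0, 0, 0, 0, 0, 0, 0, 0, 0, 0, 0, 0, 0, 0, 0, 0, 0, 0, 0, 0, 0, 0, 0, 0, 0, 0, 0, 0, 0, 0, 0, 0, 0, 0, 0, 0, 0, 0, 0, 0, 0, 0, 0, 0, 0, 0, 0, 0, 0, 0, 0, 0, 0, 0, 0, 0, 0, 0, 0, 0, 0, 0, 0, 0, 0, 0, 0, 0, 0, 0, 0, 0, 0, 0, 0, 0, 0, 0, 0, 0, 0, 0, 0, 0, 0, 0, 0, 0, 0, 0, 0, 0, 0, 0, 0, 0, 0, 0, 0, 0, 0, 0, 0, 0, 0, 0, 0, 0, 0, 0, 0, 0, 0, 0, 0]

```text
clock: 18.15
ee_pos: [0.4275, -0.0498, 0.2051]
eef_rot: [0.993, 0.118, 0.0, -0.0]
wrist_force: [0.1, -0.7, 1.1]
gripper_width: 0.001
finger_force: 0.0
```

```bash
python3 spin.py
```

```text
18.15 [ 0.42747916 -0.04975352  0.20513777]
{'at': [290.5, 115.2], 'conf': 0.82}
[(0.472, 9), (0.436, 10), (0.433, 8)]
[(0.543, 8), (0.542, 9), (0.459, 7)]
```

Call:
apply_moves:
  steps: [0, 0, 0, 0, 0, 0, 0, 0, 0, 0, 0, 0, 0, 0, 0, 0, 0, 0, 0, 0, 0, 0, 0, 0, 0, 0, 0, 0, 0, 0, 0, 0, 0, 0, 0, 0, 0, 0, 0, 0, 0, 0, 0, 0, 0, 0, 0, 0, 0, 0, 0, 0, 0, 0, 0, 0, 0, 0, 0, 0, 0, 0, 0, 0, 0, 0, 0, 0, 0, 0, 0, 0, 0, 0, 0, 0, 0, 0, 0, 0, 0, 0, 0, 0, 0, 0, 0, 0, 0, 0, 0, 0, 0, 0, 0, 0, 0, 0, 0, 0, 0, 0, 0, 0, 0, 0, 0, 0, 0, 0, 0, 0, 0, 0, 0, 0, 0, 0, 0, 0, 0, 0, 0, 0, 0, 0, 0, 0, 0, 0, 0, 0, 0, 0, 0, 0, 0, 0, 0, 0]

```text
clock: 20.35
ee_pos: [0.4275, -0.0498, 0.2051]
eef_rot: [0.993, 0.118, 0.0, 0.0]
wrist_force: [0.5, -0.5, -0.7]
gripper_width: 0.001
finger_force: 0.0
```

Call:
apply_moves:
  steps: [0, 0, 0, 0, 0, 0, 0, 0, 0, 0, 0, 0, 0, 0, 0, 0, 0, 0, 0, 0, 0, 0, 0, 0, 0, 0, 0, 0, 0, 0, 0, 0, 0, 0, 0, 0, 0, 0, 0, 0, 0, 0, 0, 0, 0, 0, 0, 0, 0, 0, 0, 0, 0, 0, 0, 0, 0, 0, 0, 0, 0, 0, 0, 0, 0, 0, 0, 0, 0, 0, 0, 0, 0, 0, 0, 0, 0, 0, 0, 0, 0, 0, 0, 0, 0, 0, 0, 0, 0, 0, 0, 0, 0, 0, 0, 0, 0, 0, 0, 0, 0, 0, 0, 0, 0, 0, 0, 0, 0, 0, 0, 0, 0, 0, 0, 0, 0, 0, 0, 0, 0, 0, 0, 0, 0, 0, 0, 0, 0, 0, 0, 0, 0, 0, 0, 0, 0, 0, 0, 0]

```text
clock: 22.35
ee_pos: [0.4275, -0.0498, 0.2051]
eef_rot: [0.993, 0.118, 0.0, -0.0]
wrist_force: [-0.5, 0.0, 0.0]
gripper_width: 0.004
finger_force: 0.0
```

```bash
python3 look.py 5 pics/w5.png
```

```text
[0.0, 1.66, 1.66, 1.63, 1.61]
22.6 [ 0.4274753  -0.04979429  0.20514035] [-0.332556   -0.25488398  0.22773388]
impeller_top [294. 119.] 0.81 [ 0.49473436 -0.04483982  0.099     ]
```

View pics/w5.png

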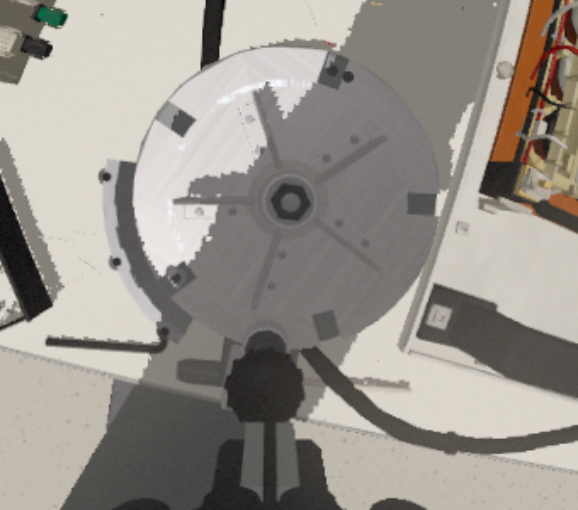

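The impeller is at rest with a blade at image (258,92), about 25° counter-clockwise of its locked position. It was still turning at 3 rad/s 2.4 s after release. Now I'll push the knob down.

Call:
apply_moves:
  steps: [0, 0, 0.05, 0, 0, 0, 0, 0, 0, 0.05, 0, 0, 0, 0, 0, 0, 0.015, 0, 0, 0, 0, 0, 0, 0.015, 0, 0, 0, 0, 0, 0, 0.012, 0, 0, 0, 0, 0, 0, 0.008, 0, 0, 0, 0, 0, 0, 0, 0, 0, 0, 0, 0, 0, 0, 0, 0, 0, 0]

```text
clock: 23.45
ee_pos: [0.4279, -0.0499, 0.1605]
eef_rot: [0.993, 0.118, 0.0, 0.0]
wrist_force: [-0.1, 0.3, 0.0]
gripper_width: -0.001
finger_force: 0.5
```

Call:
apply_moves:
  steps: [0, 0, -0.08, 0, 0, 0, 0, 0, 0, -0.07, 0, 0, 0, 0, 0.12, -0.048, 0, 0, 0, 0, 0, 0.12, -0.048, 0, 0, 0, 0, 0, 0.12, -0.048, 0, 0, 0, 0, 0, 0.009, 0, 0.08, 0, 0, 0, 0, 0, 0, 0.12, 0, 0, 0, 0, 0, 0, 0.12, 0, 0, 0, 0, 0, 0, 0.04, 0, 0, 0, 0, -0.01, 0.066, 0, 0, 0, 0, 0, 0, 0, 0, 0, 0, 0, 0]

```text
clock: 24.55
ee_pos: [0.5269, -0.0029, 0.0972]
eef_rot: [0.993, 0.117, -0.0, 0.0]
wrist_force: [0.4, -0.5, 0.7]
gripper_width: -0.004
finger_force: 0.0
```

Call:
apply_moves:
  steps: [-0.0015, 0.01, 0, 0, 0, 0, 0, -0.0015, 0.01, 0, 0, 0, 0, 0, -0.0015, 0.01, 0, 0, 0, 0, 0, -0.0015, 0.01, 0, 0, 0, 0, 0]

```text
clock: 24.95
ee_pos: [0.5288, -0.0128, 0.0981]
eef_rot: [0.993, 0.119, 0.001, -0.001]
wrist_force: [0.7, 5.1, -1.1]
gripper_width: 0.002
finger_force: 1.9
```

Call:
apply_moves:
  steps: [-0.0015, 0.01, 0, 0, 0, 0, 0, -0.0015, 0.01, 0, 0, 0, 0, 0]

```text
clock: 25.15
ee_pos: [0.5295, -0.0195, 0.098]
eef_rot: [0.993, 0.118, 0.001, -0.0]
wrist_force: [0.8, 3.5, 0.9]
gripper_width: 0.001
finger_force: 0.8
```

Contact is at about 4 N, so the blade is turning with the pin riding. I'll continue slowly.

Call:
apply_moves:
  steps: [-0.0015, 0.01, 0, 0, 0, 0, 0, -0.0015, 0.01, 0, 0, 0, 0, 0]

```text
clock: 25.35
ee_pos: [0.5289, -0.025, 0.0975]
eef_rot: [0.993, 0.118, 0.0, -0.002]
wrist_force: [0.7, 11.1, 3.7]
gripper_width: 0.003
finger_force: 5.4
```

Call:
apply_moves:
  steps: [-0.0015, 0.01, 0, 0, 0, 0, 0, 0, 0, 0, 0, 0, 0, 0]

```text
clock: 25.55
ee_pos: [0.5289, -0.0253, 0.0976]
eef_rot: [0.993, 0.119, 0.001, -0.005]
wrist_force: [-0.3, 14.6, 4.2]
gripper_width: 0.001
finger_force: 7.2
```

The force is rising with no motion, so the pin has dropped. I'll back off, lift and look.

Call:
apply_moves:
  steps: [0.005, -0.035, 0, 0, 0, 0, 0, 0.005, -0.035, 0, 0, 0, 0, 0, 0, 0, -0.1, 0, 0, 0, 0, 0, 0, -0.14, 0, 0, 0, 0, 0, 0, -0.12, 0, 0, 0, 0, -0.12, 0.04, 0, 0, 0, 0, 0, -0.12, 0.02, 0, 0, 0, 0, 0, -0.12, 0, 0, 0, 0, 0, 0, 0, 0, 0, 0, 0, 0, 0, 0, 0, 0, 0, 0, 0, 0]

```text
clock: 26.55
ee_pos: [0.4256, -0.051, 0.205]
eef_rot: [0.993, 0.118, -0.0, 0.001]
wrist_force: [0.2, -0.8, 0.1]
gripper_width: 0.001
finger_force: 0.0
```

Run:
```python
from h import *
s=sensors.read_state();print(s["clock"],s["ee_pos"])
p=vision.read_camera("wrist");q=vision.read_camera("scene");t=vision.read_camera("top")
print([r["at"] for r in spotter.landmark_of("knob_grip",q)[:1]],"start 286,273; out 286,270")
a=q["pixels"][220:340,220:380,::-1];b=p["pixels"][0:300,100:460,::-1]
cv2.imwrite("pics/c6.png",cv2.hconcat([cv2.resize(a,(400,300),interpolation=cv2.INTER_CUBIC),cv2.resize(b,(360,300))]))
```

```text
26.55 [ 0.42558733 -0.05100281  0.20501971]
[[287.6, 275.4]] start 286,273; out 286,270
```

View pics/c6.png

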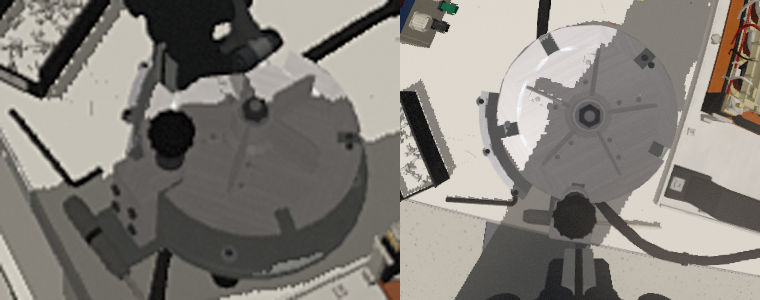

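The far blade is back at its locked angle, at (597,55) from the hub (589,116), and the knob sits low. I'll confirm the height with a gentle touch on top.

Call:
apply_moves:
  steps: [0, 0, 0.06, 0, 0, 0, 0, 0, 0, 0.06, 0, 0, 0, 0, 0, 0, 0.03, 0, 0, 0, 0, 0, 0, 0.02, 0, 0, 0, 0, 0, 0, 0.012, 0, 0, 0, 0, 0, 0, 0, 0, 0, 0, 0, 0, 0, 0, 0, 0, 0, 0]

```text
clock: 27.45
ee_pos: [0.4266, -0.0506, 0.1524]
eef_rot: [0.993, 0.118, -0.0, -0.0]
wrist_force: [-5.2, 1.2, 10.2]
gripper_width: -0.0
finger_force: 5.4
```

Contact at TCP 0.1524 m puts the knob top at 0.1355 m, so the pin is home. I'll retreat and hand in.

Call:
apply_moves:
  steps: [0, 0, -0.06, 0, 0, 0, 0, 0, 0, -0.12, 0, 0, 0, 0, 0, 0, -0.12, 0, 0, 0, 0, 0, 0, 0, 0, 0, 0, 0, 0, 0, 0, 0, 0, 0, 0, 0, 0, 0, 0, 0, 0, 0, 0, 0, 0, 0, 0, 0, 0]

```text
clock: 28.15
ee_pos: [0.4253, -0.0504, 0.2392]
eef_rot: [0.993, 0.118, -0.001, -0.001]
wrist_force: [-0.0, -0.1, -0.7]
gripper_width: 0.001
finger_force: 0.0
```

```bash
python3 -c "
from h import *
print(manip.sign_off())"
```

```text
the job is handed in; nothing more can be done
None
```

Job handed in at 28 s (no verdict came back): the lock held out by itself, a second, harder flick (the first was marginal) ran on over 2 s untouched, it came to rest, and the pin is home again by a touch on the knob.

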